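Make up the two repair kits in their shadow-foam inlays

ROBOT

A 6-joint arm with a two-finger parallel gripper is mounted at the origin on a cart in front of the work surface, level with it; the furniture and walls round the work are solid. World frame = base frame: x ahead of the robot, y to its left, z up, the work surface at z = 0. Lengths are in m, angles in rad, forces in N, time in s.
With the tool pointing down it reaches from about 0.35 to 0.975 m from the base axis. Payload 4.9 kg.
Tool frame: the origin (TCP) lies at the very end of the fingers, on their centre line; the grasp point (between the pads) lies 19 mm behind it; z points along the fingers, y is the line along which they close (so a half turn about z gives the same grasp; the last joint's range is limited). The gripper opens to 85 mm and grips with 20 to 120 N. Pads are 22 mm wide; open, the fingers measure 114 mm over their backs; the gripper's body (76 mm by 85 mm) begins 54 mm behind the grasp point. The pads swing forward as they close: fully open they stand 13 mm farther back than shut.
Start: joints at [-1.34, 0.053, 1.613, -0, 1.476, -0.119], TCP at [0.214, -0.587, 0.231] pointing down, gripper open.
Joint ranges: [-3.01, 3.01], [-1.01, 2.22], [0.06, 2.58], [-1.02, 4.17], [0.09, 2.62], [-3.14, 3.14]. Speed limits (rad/s): [2.57, 2.57, 3.14, 3.14, 3.14, 3.14].

INTERFACE

Orientations are given as a unit quaternion [w, x, y, z].
In Python, from plant import manip gives the robot as it stands.
- The arm moves only by the tool play_rows, never from a script. Its argument "series" is a list that holds one entry, the list of rows, each a list of 7 numbers: the shift along the world's x, y, z in m, then the turn, a rotation vector about the world's x, y, z in degrees, then the opening, from 0 (shut) to 1 (fully open). In form: [[[dx, dy, dz, rx, ry, rz, grip], ...]]. A call has 1 to 10 rows; each row shifts and turns the commanded pose from where the row before left it; what a row does not reach is not made up. A row lasts 1/10 s, in which the tool goes at most 50 mm and 8.59 degrees, less where a joint would pass 70% of its speed; a pose out of reach is approached as far as the arm can. A call with a gripper value outside its range is refused whole. The fingers move at their own pace and stop on an object; the grip force is fixed at half the most. Time passes only in rows, so rows that do not move let the fingers close. It gives the time, the measured TCP pose, the force, the opening and the grip force at its end, in the units of the state.
- manip.state(): the state, without advancing time (a new reading comes with each control period).
- manip.grab_frame(name): name is "scene" or "top" or "wrist"; returns a dict with "frame" (480x640x3 uint8, blue, green, red), "mtx" (3x3 intrinsics, pixels), "k1" (the pictures are not rectified: a ray, as slopes to the right and down, at radius r is drawn at 1 + k1 r^2 times it, then the intrinsics apply), "R" (3x3) and "t" (3): a world point X has camera coordinates R X + t. Camera axes: x right, y down, z forward; pixel columns grow to the right and rows downward; lengths in m; the calibration is good to about 2 mm. A picture is of the moment at which its call begins. There is no depth.
- manip.job_done(): hands the job in; it is judged then, once.
The state is a dict: "time": time; "joint_pos": joint angles; "joint_vel": joint speeds; "joint_efforts": joint torques, N m; "tool_pos": TCP position; "tool_rot": TCP orientation; "contact_force": force on the tool from outside, world axes, zero at the start; "ft_torque": the same for the moment, N m; "gripper_width": opening from 0.0 (shut) to 1.0 (fully open); "grasp_force": force on a finger pad.
Only numpy, scipy, OpenCV 4.12 (cv2) and the standard library are available. Lean on these libraries where they do the work, as an engineer would, in place of code of your own. Each camera call takes 0.05 s, during which the arm holds its last target. There are 200 camera calls.

TASK

Make up two repair kits from the row of stock: the screwed-case kit in the black foam inlay with blue floors (the grey battery pack and the red-handled screwdriver), the clipped-case kit in the inlay with yellow floors (the blue battery pack, the black spudger and the sage-green key cap). Seat each part flat in the cut-out of its shape, each pack with its lead in the narrow slot and the cap dome up. Leave the green screwdriver and the white cap where they lie.

Things in the scene. Friction and masses are not known exactly. Their poses are not given: they have to be found in the camera images.
- blue_inlay: Black foam slab, BLUE floors in its cut-outs. Fixed, 130 (x) x 172 (y) x 11 mm; origin: underside centre. Mm, own frame: floors z = 6; tool cut-out 27 x 164 along y at x = 34, y = 0; at x = -30 pack bay 50 x 66, middle y = -18, with 26 wide lead slot y = 15 to 51: seated pack has origin y = 0, its +x along slab +y. Finger gaps (same depth) along x: tool y = -30 to 30, pack y = -38 to 2.
- yellow_inlay: Black foam slab, YELLOW floors. Fixed, 130 (x) x 172 (y) x 11 mm; origin: underside centre. Mm, own frame: floors z = 6; tool cut-out 27 x 164 along y at x = 34, y = 0; at x = -30 pack bay 50 x 66, middle y = -45, lead slot y = -12 to 24 (seated pack: origin y = -27, its +x to slab +y); 44 wide cap bay, y = 56. Finger gaps along x: tool y = -20 to 20, pack -65 to -25, cap 38 to 74.
- grey_pack: Light grey flat battery pack, lying flat. Solid body 50 x 34 x 9 mm; a short lead with a white plug (looks solid, cannot be touched) at one end makes it 86 mm long. Origin: underside, midway along the 86 mm; +x points to the lead. Body from x = -43 to +7 (middle x = -18), lead from +7 to +43 mm. Take the body across its 34 mm (y).
- blue_pack: Blue flat battery pack, lying flat. Solid body 50 x 34 x 9 mm; a short lead with a white plug (looks solid, cannot be touched) at one end makes it 86 mm long. Origin: underside, midway along the 86 mm; +x points to the lead. Body from x = -43 to +7 (middle x = -18), lead from +7 to +43 mm. Take the body across its 34 mm (y).
- red_driver: Red-handled precision screwdriver, 148 mm long, lying flat. Origin: underside, mid-length; x runs along it: solid hexagonal handle, 11 mm wide (y), 10 mm high, from x = -24 to +64; thin blade (cannot be touched) from -24 to -74 mm. Take the handle across y.
- spudger: Black nylon spudger (flat prying stick), 142 x 10 x 8 mm, lying flat; origin: underside, middle of its length; x runs along it. Take it across its 10 mm (y).
- green_cap: Sage-green round push-button cap, 27 mm across the flange, 24 mm across the solid body, 9 mm high, dome up; origin: centre of its underside, z up.
- green_driver: To be left alone: green-handled precision screwdriver, 148 mm long, lying flat. Origin: underside, mid-length; x runs along it: solid hexagonal handle, 11 mm wide (y), 10 mm high, from x = -24 to +64; thin blade (cannot be touched) from -24 to -74 mm. Take the handle across y.
- white_cap: To be left alone: white round push-button cap, 22 mm across, 9 mm high, beyond the inlays; origin: centre of its underside.

How it is judged:
By the outcome, as a careful person would: the job done as asked, in the order asked, and still so for the second after the job is handed in, with the robot touching nothing.
It also fails if it takes over 109 s, if anything falls off the work surface, if the arm or the gripper's body presses on something with over 40 N, if the wrist force passes 120 N, or if a joint passes its speed limit or range.

## Working session

There is one attempt and no reset: what is moved stays moved. The work goes in short steps, Python scripts to look and compute and a tool call to move; the robot and the scene stay as the last step left them, time stands still between calls to the robot, and variables do not carry over. Pictures are saved under pics/ and viewed, at most 14 in all, crops included, and the job is handed in when it is done.

Besides the shell and the picture viewer there is one more tool, called after ">>>" as a command line: name --argument value ..., lists and objects as JSON in quotes. play_rows: Moves the arm, as the interface text tells. Its arguments: {"type":"object","properties":{"series":{"type":"array"}},"required":["series"]}

```bash
mkdir -p pics; ls
cat > h.py <<'E'
import cv2, numpy as np
from plant import manip
def grab(n,f=None):
    d=manip.grab_frame(n)
    if f: cv2.imwrite('pics/'+f,d['frame'])
    return d
def pt(d,px,z):
    """pixels Nx2 -> world points on plane z"""
    px=np.atleast_2d(np.array(px,float)); K=d['mtx']
    s=(px-[K[0,2],K[1,2]])/[K[0,0],K[1,1]]; u=s.copy()
    for _ in range(20): u=s/(1+d['k1']*(u**2).sum(1,keepdims=True))
    R=np.array(d['R']); t=np.array(d['t']); c=-R.T@t
    r=np.c_[u,np.ones(len(u))]@R
    return c+r*((z-c[2])/r[:,2])[:,None]
E
python3 - <<'E'
from h import *
print(manip.state())
for n in ['top','scene']:
    d=grab(n,n+'0.png'); print(n,d['mtx'],d['k1'],-np.array(d['R']).T@d['t'],d['R'])
E
```

```text
pics
{'time': 0.0, 'joint_pos': array([-1.34001988e+00,  5.33742353e-02,  1.61429467e+00,  2.11708556e-05,
        1.47602357e+00, -1.18993428e-01]), 'joint_vel': array([-0.00108175, -0.0003597 , -0.00073163, -0.00016406,  0.00085005,
       -0.00086869]), 'joint_efforts': array([-1.48483417e-03, -3.93678546e+01, -3.70178175e+01, -2.06698837e-04,
        7.05939470e-03,  6.99584710e-07]), 'tool_pos': array([ 0.21404087, -0.58653667,  0.23005186]), 'tool_rot': array([-1.04885909e-03,  9.84746199e-01,  1.73993737e-01, -4.81300882e-05]), 'contact_force': array([ 0.27882256,  0.02502559, -0.49333369]), 'ft_torque': array([ 0.02723441,  0.02739296, -0.01209504]), 'grasp_force': 0.0, 'gripper_width': 1.002002414816514}
top [[562.9804362    0.         323.2389405 ]
 [  0.         562.9804362  248.22418804]
 [  0.           0.           1.        ]] -0.025744051975335594 [ 0.39596105 -0.17480736  0.90649452] [[ 0.03165779 -0.99948481  0.0052817 ]
 [-0.97830179 -0.0320685  -0.20468808]
 [ 0.20475201  0.00131287 -0.978813  ]]
scene [[549.23341438   0.         323.60466848]
 [  0.         549.23341438 234.06342305]
 [  0.           0.           1.        ]] -0.1300566256549877 [0.33984091 0.28348792 0.69042589] [[-0.87655165 -0.48120546  0.0099255 ]
 [-0.38683452  0.69207795 -0.60941543]
 [ 0.28638481 -0.53802363 -0.79278895]]
```

View pics/top0.png

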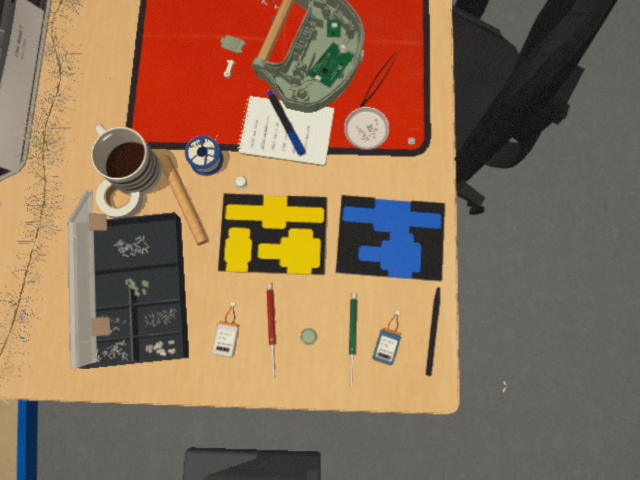

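View pics/scene0.png

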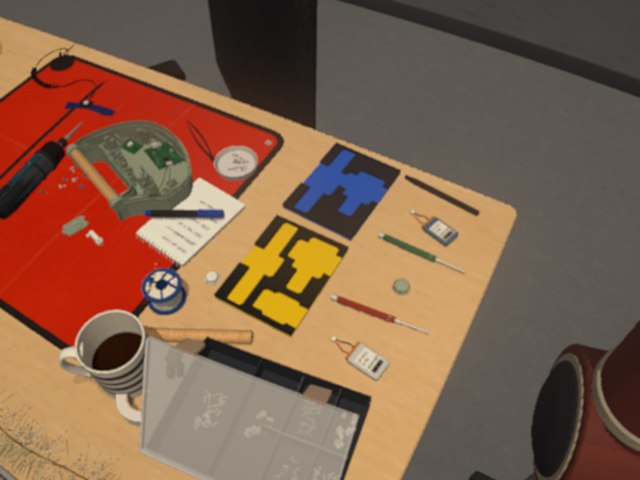

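The top view shows the stock row, left to right: grey pack (225,338), red driver (271,325), green cap (309,337), green driver (352,335), blue pack (388,345) and spudger (433,330). The yellow inlay is at (272,234) and the blue inlay at (390,237). The scene view agrees; leads and handles point towards +x, and the slabs' tool slots are on the far side.

```bash
cat > m.py <<'E'
from h import *
def blobs(d,mask,z,n=1,k=3):
    """largest n mask blobs -> (px centre, world centroid, world rect centre, size mm, yaw of long side deg)"""
    mask=cv2.morphologyEx(mask.astype(np.uint8)*255,cv2.MORPH_OPEN,np.ones((k,k))) if k>1 else mask.astype(np.uint8)*255
    cs,_=cv2.findContours(mask,cv2.RETR_EXTERNAL,cv2.CHAIN_APPROX_NONE)
    out=[]
    for c in sorted(cs,key=cv2.contourArea)[::-1][:n]:
        w=pt(d,c[:,0,:],z)[:,:2]
        b=cv2.boxPoints(cv2.minAreaRect((w*1000).astype(np.float32)))
        e=[b[1]-b[0],b[2]-b[1]]; e.sort(key=np.linalg.norm); l=e[1]
        m=cv2.moments((w*1000).astype(np.float32).reshape(-1,1,2))
        out.append((c[:,0].mean(0).round(),np.round([m['m10']/m['m00'],m['m01']/m['m00']],1),b.mean(0).round(1),[round(float(np.linalg.norm(x)),1) for x in e],round(float(np.degrees(np.arctan2(l[1],l[0]))%180),1)))
    return out
def roi(d,m,x0,y0,x1,y1):
    r=np.zeros(m.shape,bool); r[y0:y1,x0:x1]=1; return m&r
E
python3 - <<'E'
from m import *
d=grab('top'); f=d['frame']; H,S,V=[x.astype(int) for x in cv2.split(cv2.cvtColor(f,cv2.COLOR_BGR2HSV))]
tab=(H>8)&(H<25)&(S>60)&(V>120)
def go(n,m,box,z,k=3,c=1): 
    for o in blobs(d,roi(d,m,*box),z,c,k): print(n,*o)
go('blue floor',(H>95)&(H<125)&(S>120),(330,185,450,285),.006)
go('yellow floors',(H>20)&(H<35)&(S>180),(212,185,332,285),.006,c=3)
go('blue slab',~tab&((V<70)|(S>120)),(330,185,452,285),.011,5)
go('yellow slab',(V<70)|((H>20)&(S>180)),(212,185,332,285),.011,5)
go('grey body',(S<60)&(V>110),(205,315,250,365),.009)
go('red handle',((H<8)|(H>172))&(S>120),(258,280,285,360),.008)
go('cap',(H>35)&(H<90)&(S>25),(295,320,325,355),.006)
go('green drv',(H>50)&(H<90)&(S>60),(340,280,365,365),.008)
go('blue body',~tab,(365,325,408,372),.009,5)
go('spudger',V<70,(418,280,450,385),.008,1)
go('grey lead all',~tab,(205,290,250,365),.005,1)
go('blue lead all',~tab,(365,300,408,372),.005,1)
E
```

```text
blue floor [391. 233.] [ 612.1 -287.8] [ 613.6 -275.4] [128.9, 162.2] 70.2
yellow floors [292. 251.] [ 578.5 -126.1] [ 579. -117.] [75.0, 102.9] 91.9
yellow floors [274. 212.] [641.9 -90.3] [643.1 -90.8] [54.9, 164.3] 91.9
yellow floors [237. 250.] [578.5 -33.6] [578.7 -33.5] [44.5, 73.4] 1.9
blue slab [391. 238.] [ 605.2 -282.8] [ 605.3 -282.8] [128.5, 169.0] 87.3
yellow slab [275. 236.] [605.9 -89.1] [605.2 -90.3] [128.8, 168.7] 89.8
grey body [225. 340.] [431.1 -23.1] [431.1 -23.1] [33.2, 47.4] 172.1
red handle [271. 318.] [470.7 -93.3] [470.6 -93.2] [9.0, 84.6] 5.3
green drv [353. 324.] [ 463.7 -224. ] [ 463.7 -223.9] [7.9, 74.3] 1.2
blue body [386. 347.] [ 428.2 -277.6] [ 428.3 -277.7] [33.5, 48.5] 163.5
spudger [433. 332.] [ 454.5 -351.6] [ 456.5 -352. ] [7.4, 137.2] 173.3
grey lead all [225. 340.] [431.2 -22.5] [431.3 -22.4] [33.4, 47.6] 172.1
blue lead all [386. 347.] [ 428.4 -278.1] [ 428.4 -278.1] [33.7, 48.8] 163.5
```

>>> play_rows --series '[[[0.0145,0.0376,-0.004,0,0,-1.87,0.6],[0.0145,0.0376,-0.004,0,0,-1.87,0.6],[0.0145,0.0376,-0.004,0,0,-1.87,0.6],[0.0145,0.0376,-0.004,0,0,-1.87,0.6],[0.0145,0.0376,-0.004,0,0,-1.87,0.6],[0.0145,0.0376,-0.004,0,0,-1.87,0.6],[0.0145,0.0376,-0.004,0,0,-1.87,0.6],[0.0145,0.0376,-0.004,0,0,-1.87,0.6],[0.0145,0.0376,-0.004,0,0,-1.87,0.6],[0.0145,0.0376,-0.004,0,0,-1.87,0.6]]]'

```text
time: 1.15
tool_pos: [0.3593, -0.2095, 0.1909]
tool_rot: [-0.0, 1.0, 0.011, 0.0]
contact_force: [0.4, 0.6, 0.3]
gripper_width: 0.598
grasp_force: 0.0
```

>>> play_rows --series '[[[0.0145,0.0376,-0.01,0,0,-1.87,0.6],[0.0145,0.0376,-0.01,0,0,-1.87,0.6],[0.0145,0.0376,-0.01,0,0,-1.87,0.6],[0.0145,0.0376,-0.01,0,0,-1.87,0.6],[0.0145,0.0376,-0.01,0,0,-1.87,0.6],[0,0,0,0,0,0,0.6]]]'

```text
time: 1.75
tool_pos: [0.4312, -0.0192, 0.1394]
tool_rot: [-0.001, 0.998, -0.067, -0.002]
contact_force: [-0.9, -0.6, 0.5]
gripper_width: 0.605
grasp_force: 0.0
```

```bash
cat >> m.py <<'E'
def yawst():
    s=manip.state(); w,x,y,z=s['tool_rot']; R=np.array([1-2*(y*y+z*z),2*(x*y+w*z)])
    return s, round(float(np.degrees(np.arctan2(R[1],R[0]))),2)
E
python3 - <<'E'
from m import *
s,y=yawst(); print(s['tool_pos'],y,s['tool_rot'],s['time'],s['gripper_width'])
d=grab('wrist','w1.png'); print(-np.array(d['R']).T@d['t'])
f=d['frame']; H,S,V=[x.astype(int) for x in cv2.split(cv2.cvtColor(f,cv2.COLOR_BGR2HSV))]
for o in blobs(d,(S<60)&(V>110),.009,3,5): print(*o)
E
```

```text
[ 0.43115459 -0.01922517  0.13941936] -7.68 [-9.13891445e-04  9.97755356e-01 -6.69389866e-02 -1.60827169e-03] 1.75 0.6048193369202189
[ 0.50515839 -0.03128128  0.28157321]
[560. 364.] [ 290.4 -211.6] [ 299.9 -215.1] [106.0, 221.0] 53.7
[317. 229.] [431.6 -22.3] [431.5 -22.3] [33.4, 47.6] 172.4
[471. 462.] [ 202.1 -129.5] [ 205.7 -133.1] [34.9, 47.2] 176.3
```

View pics/w1.png

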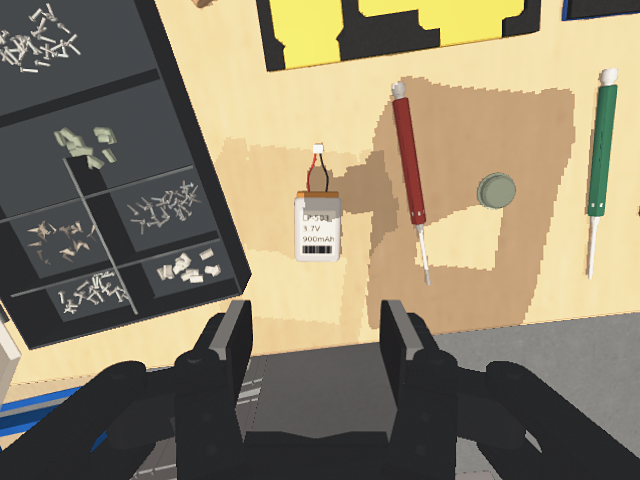

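The wrist view shows the grey pack at (317,229) in line between the fingers, with its lead up at (318,150). The organiser edge, at (250,270), is clear.

>>> play_rows --series '[[[0.001,-0.003,-0.03,0,0,0,0.6],[0,0,-0.04,0,0,0,0.6],[0,0,-0.035,0,0,0,0.6],[0,0,-0.021,0,0,0,0.6],[0,0,-0.01,0,0,0,0.6],[0,0,0,0,0,0,0.6],[0,0,0,0,0,0,0.3],[0,0,0,0,0,0,0.2],[0,0,0,0,0,0,0.2],[0,0,0,0,0,0,0.2]]]'

```text
time: 2.8
tool_pos: [0.4343, -0.0268, 0.0074]
tool_rot: [0.001, 0.998, -0.07, 0.002]
contact_force: [-1.7, -1.2, 6.3]
gripper_width: 0.339
grasp_force: 59.1
```

>>> play_rows --series '[[[0,0,0,0,0,0,0.2],[0,0,0,0,0,0,0.2],[0,0,0.03,0,0,0,0.2],[0,0,0.04,0,0,0,0.2],[0,0,0.01,0,0,0,0.2],[0,0,0,0,0,0,0.2]]]'

```text
time: 3.4
tool_pos: [0.4348, -0.0266, 0.0882]
tool_rot: [0.001, 0.998, -0.07, 0.003]
contact_force: [0.5, -0.5, 0.3]
gripper_width: 0.335
grasp_force: 59.2
```

Run:
```python
from m import *
s,y=yawst(); print(s['tool_pos'],y,s['tool_rot'],s['contact_force'])
d=grab('wrist','w2.png')
```

```text
[ 0.43482193 -0.02659402  0.08817729] -8.0 [ 5.43470321e-04  9.97560207e-01 -6.97336703e-02  3.24854160e-03] [ 0.46667398 -0.48239615  0.30989948]
```

View pics/w2.png

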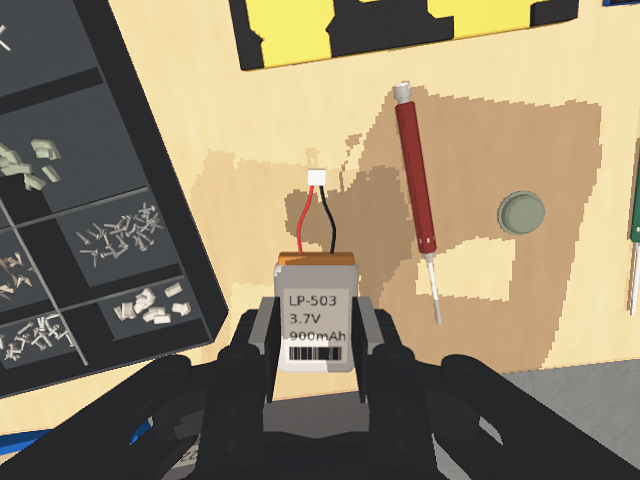

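The pack is held square between the pads at (316,310), with its lead ahead. I'll carry it over the blue inlay while turning it about 96°.

>>> play_rows --series '[[[0.0119,-0.0226,0.006,0,0,8,0.2],[0.0119,-0.0226,0.006,0,0,8,0.2],[0.0119,-0.0226,0.006,0,0,8,0.2],[0.0119,-0.0226,0.006,0,0,8,0.2],[0.0119,-0.0226,0.006,0,0,8,0.2],[0.0119,-0.0226,0.006,0,0,8,0.2],[0.0119,-0.0226,0,0,0,8,0.2],[0.0119,-0.0226,0,0,0,8,0.2],[0.0119,-0.0226,0,0,0,8,0.2],[0.0119,-0.0226,0,0,0,8,0.2]]]'

```text
time: 4.45
tool_pos: [0.5507, -0.2523, 0.1181]
tool_rot: [-0.002, 0.807, 0.59, -0.001]
contact_force: [0.6, -0.7, 0.3]
gripper_width: 0.339
grasp_force: 59.3
```

>>> play_rows --series '[[[0.0119,-0.0226,0,0,0,8,0.2],[0.0119,-0.0226,0,0,0,8,0.2],[0,0,0,0,0,0,0.2],[0,0,0,0,0,0,0.2]]]'

```text
time: 4.85
tool_pos: [0.5743, -0.2967, 0.1186]
tool_rot: [-0.002, 0.72, 0.694, -0.0]
contact_force: [0.4, -0.1, -0.7]
gripper_width: 0.335
grasp_force: 59.3
```

Run:
```python
from m import *
s,y=yawst(); print(s['tool_pos'],y,s['time'])
d=grab('wrist','w3.png'); np.savez('w3.npz',**d)
f=d['frame']; H,S,V=[x.astype(int) for x in cv2.split(cv2.cvtColor(f,cv2.COLOR_BGR2HSV))]
for o in blobs(d,(H>95)&(H<125)&(S>120),.006,2,5): print(*o)
```

```text
[ 0.57432902 -0.29670268  0.11859643] 87.87 4.85
[368. 204.] [ 622.8 -282.8] [ 620.5 -273.8] [134.3, 155.8] 62.7
[316. 222.] [ 574.2 -289.3] [ 574.5 -284. ] [21.3, 44.4] 88.0
```

View pics/w3.png

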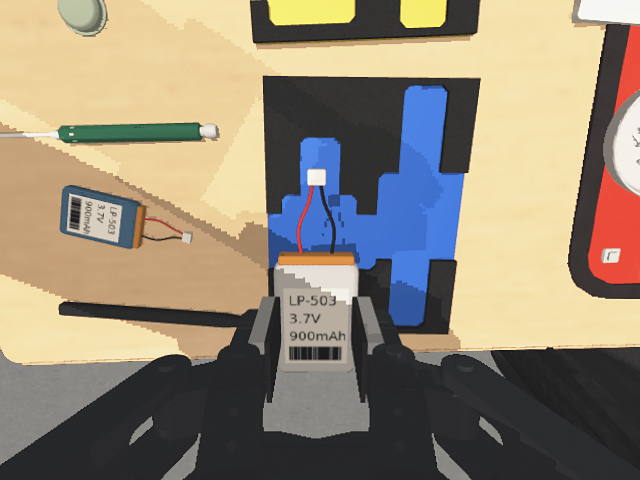

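The blue inlay is fully visible: its +y corners are at (264,77) and (480,79), the lead-slot end at (320,139), and the tool-slot ends at (426,87) and (407,326).

Run:
```python
from m import *
d=dict(np.load('w3.npz'))
P=np.r_[pt(d,[[264,77],[480,79]],.011),pt(d,[[320.5,139],[426,87],[407,326]],.006)][:,:2]*1000
Q=np.array([[-65,86],[65,86],[-30,51],[34,82],[34,-82]],float)
print(P.round(1))
A=[];b=[]
for p,q in zip(P,Q): A+=[[1,0,-q[1]],[0,1,q[0]]];b+=[p[0]-q[0],p[1]-q[1]]
x,*_=np.linalg.lstsq(np.array(A),np.array(b),rcond=None);print(x,np.degrees(x[2]),(np.array(A)@x-b).round(1))
```

```text
[[ 546.4 -195.1]
 [ 674.8 -201.2]
 [ 578.9 -232. ]
 [ 644.4 -203.9]
 [ 638.2 -367.2]]
[ 6.07155780e+02 -2.84168602e+02 -4.01192218e-02] -2.2986620859004323 [-0.8 -0.4  0.8  0.4  0.3  0.1  0.1  0.3 -0.4 -0.4]
```

>>> play_rows --series '[[[0.002,-0.002,-0.02,0,0,0,0.2],[0,0,-0.03,0,0,0,0.2],[0,0,-0.025,0,0,0,0.2],[0,0,-0.015,0,0,0,0.2],[0,0,-0.01,0,0,0,0.2],[0,0,-0.003,0,0,0,0.2],[0,0,0,0,0,0,0.2],[0,0,0,0,0,0,0.2]]]'

```text
time: 5.7
tool_pos: [0.5784, -0.2999, 0.0198]
tool_rot: [0.001, 0.719, 0.695, 0.0]
contact_force: [0.7, -0.3, -1.0]
gripper_width: 0.338
grasp_force: 59.3
```

>>> play_rows --series '[[[-0.002,0,-0.004,0,0,0,0.2],[0,0,-0.002,0,0,0,0.2],[0,0,0,0,0,0,0.2],[0,0,0,0,0,0,0.2]]]'

```text
time: 6.1
tool_pos: [0.5758, -0.2997, 0.0134]
tool_rot: [0.0, 0.719, 0.695, -0.0]
contact_force: [-2.8, 2.1, 5.3]
gripper_width: 0.334
grasp_force: 62.9
```

>>> play_rows --series '[[[0,0,0,0,0,0,0.42],[0,0,0,0,0,0,0.42],[0,0,0,0,0,0,0.42],[0,0,0.01,0,0,0,0.42],[0,0,0.02,0,0,0,0.42],[0,0,0.03,0,0,0,0.42],[0,0,0.04,0,0,0,0.42],[0,0,0.02,0,0,0,0.42],[0,0,0,0,0,0,0.42]]]'

```text
time: 7.0
tool_pos: [0.5781, -0.301, 0.1382]
tool_rot: [0.005, 0.719, 0.695, 0.001]
contact_force: [0.0, -0.2, 0.2]
gripper_width: 0.419
grasp_force: 0.0
```

Run:
```python
from m import *
s,y=yawst(); print(s['tool_pos'],y,s['time'])
d=grab('wrist','w4.png'); np.savez('w4.npz',**d)
```

```text
[ 0.57806144 -0.30098128  0.13818852] 87.99 7.0
```

View pics/w4.png

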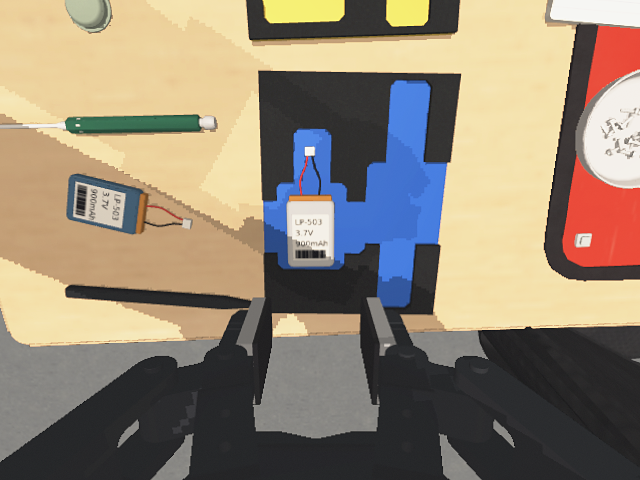

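The grey pack is seated, with its body at (311,232) and its lead and plug in the slot at (309,152). Next is the red driver.

>>> play_rows --series '[[[-0.0105,0.0188,0,0,0,-7.5,0.42],[-0.0105,0.0188,0,0,0,-7.5,0.42],[-0.0105,0.0188,0,0,0,-7.5,0.42],[-0.0105,0.0188,0,0,0,-7.5,0.42],[-0.0105,0.0188,0,0,0,-7.5,0.42],[-0.0105,0.0188,0,0,0,-7.5,0.42],[-0.0105,0.0188,0,0,0,-7.5,0.42],[-0.0105,0.0188,0,0,0,-7.5,0.42],[-0.0105,0.0188,0,0,0,-7.5,0.42],[-0.0105,0.0188,0,0,0,-7.5,0.42]]]'

```text
time: 8.05
tool_pos: [0.4688, -0.1101, 0.1302]
tool_rot: [-0.001, 0.994, 0.11, -0.002]
contact_force: [0.5, -0.4, 0.3]
gripper_width: 0.42
grasp_force: 0.0
```

>>> play_rows --series '[[[-0.0105,0.0188,0,0,0,-7.5,0.42],[0,0,-0.03,0,0,0,0.42],[0,0,0,0,0,0,0.42],[0,0,0,0,0,0,0.42]]]'

```text
time: 8.45
tool_pos: [0.4586, -0.0921, 0.1007]
tool_rot: [-0.001, 0.999, 0.048, -0.002]
contact_force: [0.3, 0.4, 0.6]
gripper_width: 0.42
grasp_force: 0.0
```

Run:
```python
from m import *
s,y=yawst(); print(s['tool_pos'],y,s['time'])
d=grab('wrist','w5.png'); np.savez('w5.npz',**d)
f=d['frame']; H,S,V=[x.astype(int) for x in cv2.split(cv2.cvtColor(f,cv2.COLOR_BGR2HSV))]
for o in blobs(d,((H<8)|(H>172))&(S>120),.006,2,3): print('red',*o)
m=(H>35)&(H<95)&(S>18)&(S<110)&(V>60)
for o in blobs(d,m,.006,3,3): print('cap?',*o)
```

```text
[ 0.45863624 -0.09210798  0.10069018] 5.5 8.45
red [316. 226.] [469.9 -92.9] [469.6 -93.1] [10.4, 88.4] 5.2
red [638.  86.] [ 569.8 -265.1] [ 569.8 -265.1] [0.5, 1.2] 19.9
cap? [405. 269.] [ 449.1 -154.1] [ 449.6 -154.3] [12.8, 18.6] 85.6
cap? [392. 283.] [ 437.6 -146.9] [ 437.3 -146.6] [6.6, 7.9] 5.6
cap? [420. 278.] [ 442.7 -164.2] [ 442.7 -164.2] [2.0, 3.7] 10.0
```

>>> play_rows --series '[[[0.002,-0.0015,-0.03,0,0,0,0.42],[0,0,-0.035,0,0,0,0.42],[0,0,-0.02,0,0,0,0.42],[0,0,-0.01,0,0,0,0.42],[0,0,0,0,0,0,0.42],[0,0,0,0,0,0,0.42]]]'

```text
time: 9.1
tool_pos: [0.4632, -0.0946, 0.0086]
tool_rot: [0.0, 0.999, 0.048, 0.001]
contact_force: [0.3, 0.7, 0.0]
gripper_width: 0.419
grasp_force: 0.0
```

>>> play_rows --series '[[[0,0.001,-0.004,0,0,0,0.42],[0,0,0,0,0,0,0.42],[0,0,0,0,0,0,0.1],[0,0,0,0,0,0,0.0],[0,0,0,0,0,0,0.0],[0,0,0,0,0,0,0.0],[0,0,0,0,0,0,0.0]]]'

```text
time: 9.8
tool_pos: [0.4624, -0.0931, 0.0039]
tool_rot: [0.0, 0.999, 0.048, 0.0]
contact_force: [-0.6, 0.7, 5.1]
gripper_width: 0.082
grasp_force: 59.0
```

>>> play_rows --series '[[[0,0,0.03,0,0,0,0.0],[0,0,0.04,0,0,0,0.0],[0.0163,-0.0164,0.01,0,0,7.5,0],[0.0163,-0.0164,0,0,0,7.5,0],[0.0163,-0.0164,0,0,0,7.5,0],[0.0163,-0.0164,0,0,0,7.5,0],[0.0163,-0.0164,0,0,0,7.5,0],[0.0163,-0.0164,0,0,0,7.5,0],[0.0163,-0.0164,0,0,0,7.5,0],[0.0163,-0.0164,0,0,0,7.5,0]]]'

```text
time: 10.8
tool_pos: [0.5926, -0.2248, 0.0824]
tool_rot: [-0.0, 0.84, 0.543, -0.0]
contact_force: [0.8, -0.9, -0.2]
gripper_width: 0.083
grasp_force: 58.8
```

>>> play_rows --series '[[[0.0163,-0.0164,0,0,0,7.5,0],[0.0163,-0.0164,0,0,0,7.5,0],[0.0163,-0.0164,0,0,0,7.3,0],[0,0,0,0,0,0,0],[0,0,0,0,0,0,0]]]'

```text
time: 11.3
tool_pos: [0.6408, -0.2732, 0.0823]
tool_rot: [-0.001, 0.721, 0.693, -0.0]
contact_force: [0.6, 0.7, -0.1]
gripper_width: 0.08
grasp_force: 58.9
```

Run:
```python
from m import *
s,y=yawst(); print(s['tool_pos'],y,s['time'],s['gripper_width'])
```

```text
[ 0.64080106 -0.27324909  0.08233671] 87.67 11.3 0.07990983347195629
```

>>> play_rows --series '[[[0,0,-0.025,0,0,0,0],[0,0,-0.025,0,0,0,0],[0,0,-0.015,0,0,0,0],[0,0,-0.004,0,0,0,0],[0,0,0,0,0,0,0],[0,0,0,0,0,0,0]]]'

```text
time: 11.9
tool_pos: [0.642, -0.2737, 0.0157]
tool_rot: [0.001, 0.721, 0.693, 0.0]
contact_force: [-0.4, 0.7, 0.3]
gripper_width: 0.083
grasp_force: 58.9
```

>>> play_rows --series '[[[0,0,-0.004,0,0,0,0],[0,0,-0.0015,0,0,0,0],[0,0,0,0,0,0,0],[0,0,0,0,0,0,0.16],[0,0,0,0,0,0,0.16],[0,0,0,0,0,0,0.16],[0,0,0.01,0,0,0,0.16],[0,0,0.02,0,0,0,0.16],[0,0,0.03,0,0,0,0.2],[0,0,0.03,0,0,0,0.4]]]'

```text
time: 12.9
tool_pos: [0.641, -0.2732, 0.0999]
tool_rot: [-0.0, 0.721, 0.693, -0.0]
contact_force: [0.4, -0.4, 0.3]
gripper_width: 0.358
grasp_force: 0.0
```

>>> play_rows --series '[[[-0.0164,-0.0003,0.003,0,0,-8,0.45],[-0.0164,-0.0003,0.003,0,0,-8,0.45],[-0.0164,-0.0003,0.003,0,0,-8,0.45],[-0.0164,-0.0003,0.003,0,0,-8,0.45],[-0.0164,-0.0003,0.003,0,0,-8,0.45],[-0.0164,-0.0003,0.003,0,0,-8,0.45],[-0.0164,-0.0003,0.003,0,0,-8,0.45],[-0.0164,-0.0003,0.003,0,0,-8,0.45],[-0.0164,-0.0003,0,0,0,-8,0.45],[-0.0164,-0.0003,0,0,0,-8,0.45]]]'

```text
time: 13.9
tool_pos: [0.4768, -0.2766, 0.1238]
tool_rot: [0.0, 0.998, 0.065, 0.0]
contact_force: [-0.8, -0.2, -0.2]
gripper_width: 0.452
grasp_force: 0.0
```

>>> play_rows --series '[[[-0.0164,-0.0003,0,0,0,-8,0.45],[-0.0164,-0.0003,0,0,0,-8,0.45],[-0.0164,-0.0003,0,0,0,-8,0.45],[0,0,0,0,0,0,0.45],[0,0,0,0,0,0,0.45]]]'

```text
time: 14.4
tool_pos: [0.4284, -0.2775, 0.1235]
tool_rot: [0.0, 0.99, -0.14, 0.001]
contact_force: [-0.2, 0.1, 1.1]
gripper_width: 0.448
grasp_force: 0.0
```

Run:
```python
from m import *
s,y=yawst(); print(s['tool_pos'],y,s['time'],s['gripper_width'])
d=grab('wrist','w6.png'); np.savez('w6.npz',**d)
f=d['frame']; H,S,V=[x.astype(int) for x in cv2.split(cv2.cvtColor(f,cv2.COLOR_BGR2HSV))]
tab=(H>8)&(H<25)&(S>60)&(V>90)
for o in blobs(d,roi(d,~tab,200,150,400,300),.007,1,9): print(*o)
```

```text
[ 0.42842907 -0.27754057  0.12352104] -16.09 14.4 0.44785571773877275
[314. 237.] [ 427.9 -278.2] [ 427.8 -278.2] [33.5, 48.8] 163.4
```

View pics/w6.png

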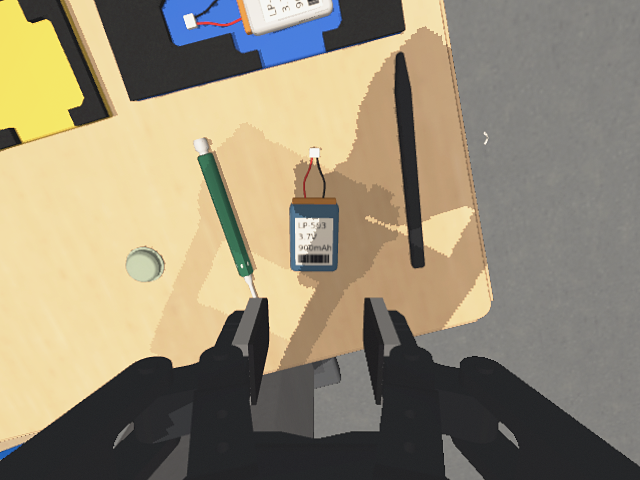

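The blue pack is at (314,237), in line between the fingers, with its lead ahead. The green driver at (225,215) and the spudger at (408,165) are both clear of the fingers. I'll also use this view for the spudger later.

>>> play_rows --series '[[[-0.002,-0.0005,-0.03,0,0,-0.5,0.45],[0,0,-0.04,0,0,0,0.45],[0,0,-0.03,0,0,0,0.45],[0,0,-0.013,0,0,0,0.45],[0,0,0,0,0,0,0.45],[0,0,0,0,0,0,0.45]]]'

```text
time: 15.05
tool_pos: [0.4272, -0.2785, 0.011]
tool_rot: [0.0, 0.989, -0.145, 0.001]
contact_force: [0.1, -0.1, -0.1]
gripper_width: 0.454
grasp_force: 0.0
```

>>> play_rows --series '[[[0,0,-0.006,0,0,0,0.45],[0,0,0,0,0,0,0.45],[0,0,0,0,0,0,0.3],[0,0,0,0,0,0,0.2],[0,0,0,0,0,0,0.2],[0,0,0,0,0,0,0.2],[0,0,0,0,0,0,0.2]]]'

```text
time: 15.75
tool_pos: [0.4299, -0.2802, 0.009]
tool_rot: [0.002, 0.989, -0.145, 0.004]
contact_force: [0.6, 3.8, 15.1]
gripper_width: 0.199
grasp_force: 7.6
```

Run:
```python
from m import *
s,y=yawst(); print(s['tool_pos'],y,s['contact_force'],s['gripper_width'],s['grasp_force'])
d=grab('wrist','w7.png')
```

```text
[ 0.42992648 -0.28016273  0.00903746] -16.71 [ 0.56162014  3.77571505 15.05609618] 0.19890196230644822 7.5695455621462315
```

View pics/w7.png

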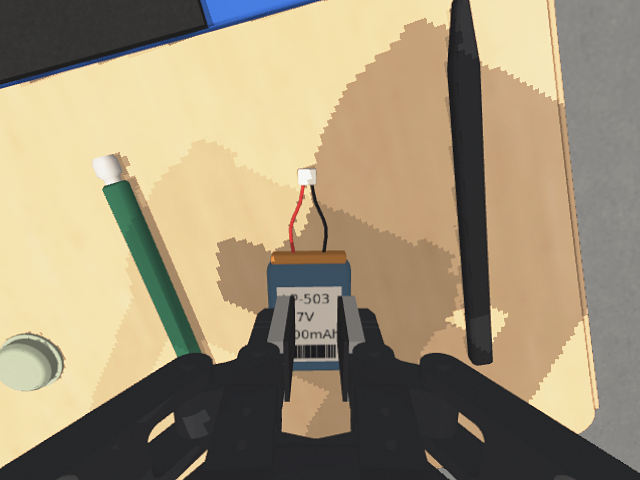

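The fingers slid over the top of the blue pack (pads on the body at (315,330)), and the pack has not moved. I'll lift, open and go deeper.

>>> play_rows --series '[[[0,0,0.012,0,0,0,0.2],[0,0,0.003,0,0,0,0.45],[0,0,0,0,0,0,0.45],[0,0,0,0,0,0,0.45],[0,0,0,0,0,0,0.45]]]'

```text
time: 16.3
tool_pos: [0.4256, -0.2775, 0.0182]
tool_rot: [-0.0, 0.989, -0.145, -0.001]
contact_force: [-0.6, 1.0, 1.1]
gripper_width: 0.451
grasp_force: 0.0
```

>>> play_rows --series '[[[-0.002,0.0015,-0.01,0,0,0,0.45],[0,0,-0.007,0,0,0,0.45],[0,0,0,0,0,0,0.45],[0,0,0,0,0,0,0.45]]]'

```text
time: 16.7
tool_pos: [0.4236, -0.276, 0.001]
tool_rot: [-0.0, 0.989, -0.145, -0.001]
contact_force: [0.4, 0.3, 0.8]
gripper_width: 0.452
grasp_force: 0.0
```

>>> play_rows --series '[[[0.004,-0.002,-0.001,0,0,0,0.45],[0,0,0,0,0,0,0.45],[0,0,0,0,0,0,0.36],[0,0,0,0,0,0,0.3],[0,0,0,0,0,0,0.25],[0,0,0,0,0,0,0.25],[0,0,0,0,0,0,0.25]]]'

```text
time: 17.4
tool_pos: [0.4288, -0.2789, 0.0016]
tool_rot: [0.0, 0.989, -0.145, 0.001]
contact_force: [0.9, -0.8, 4.5]
gripper_width: 0.371
grasp_force: 59.6
```

>>> play_rows --series '[[[0,0,0.03,0,0,0,0.25],[0,0,0.04,0,0,0,0.25],[0.0115,0.0112,0.03,0,0,8.2,0.25],[0.0115,0.0112,0.01,0,0,8.2,0.25],[0.0115,0.0112,0,0,0,8.2,0.25],[0.0115,0.0112,0,0,0,8.2,0.25],[0.0115,0.0112,0,0,0,8.2,0.25],[0.0115,0.0112,0,0,0,8.2,0.25],[0.0115,0.0112,0,0,0,8.2,0.25],[0.0115,0.0112,0,0,0,8.2,0.25]]]'

```text
time: 18.4
tool_pos: [0.5193, -0.1877, 0.1093]
tool_rot: [-0.001, 0.909, 0.417, -0.001]
contact_force: [-0.0, 0.2, -0.1]
gripper_width: 0.369
grasp_force: 60.0
```

>>> play_rows --series '[[[0.0115,0.0112,0,0,0,8.2,0.25],[0.0115,0.0112,0,0,0,8.2,0.25],[0.0115,0.0112,0,0,0,8.2,0.25],[0.0115,0.0112,0,0,0,8.2,0.25],[0.0115,0.0112,0,0,0,8.2,0.25],[0,0,0,0,0,0,0.25],[0,0,0,0,0,0,0.25]]]'

```text
time: 19.1
tool_pos: [0.5766, -0.1325, 0.1096]
tool_rot: [-0.001, 0.708, 0.706, -0.001]
contact_force: [-0.6, 0.1, -1.0]
gripper_width: 0.374
grasp_force: 60.0
```

Run:
```python
from m import *
s,y=yawst(); print(s['tool_pos'],y,s['time'],s['gripper_width'])
d=grab('wrist','w8.png'); np.savez('w8.npz',**d)
```

```text
[ 0.57659734 -0.13251826  0.10964156] 89.78 19.1 0.3736352284499946
```

View pics/w8.png

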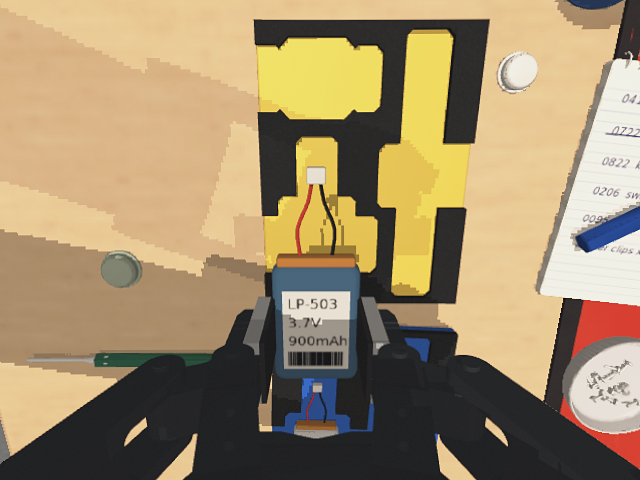

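The yellow inlay's +y corners are at (254,19) and (490,20). The lead-slot end is at (316,137), the tool-slot ends at (430,30) and (411,295), and the cap bay spans rows 38–119 at column ~320. The cap is at (121,269).

Run:
```python
from m import *
d=dict(np.load('w8.npz'))
P=np.r_[pt(d,[[254,19],[490,20]],.011),pt(d,[[316,137],[430,30],[411,295],[320,38],[320,119]],.006)][:,:2]*1000
Q=np.array([[-65,86],[65,86],[-30,24],[34,82],[34,-82],[-30,78],[-30,34]],float)
A=[];b=[]
for i,(p,q) in enumerate(zip(P,Q)):
    if i<5: A+=[[1,0,-q[1]]];b+=[p[0]-q[0]]
    A+=[[0,1,q[0]]];b+=[p[1]-q[1]]
x,*_=np.linalg.lstsq(np.array(A),np.array(b),rcond=None);print(x,np.degrees(x[2]),(np.array(A)@x-b).round(1))
c,s=np.cos(x[2]),np.sin(x[2])
for n,q in dict(pack=[-30,-45],tool=[34,0],cap=[-30,56]).items(): print(n,x[0]+c*q[0]-s*q[1],x[1]+s*q[0]+c*q[1])
f=d['frame']; H,S,V=[v.astype(int) for v in cv2.split(cv2.cvtColor(f,cv2.COLOR_BGR2HSV))]
g=cv2.GaussianBlur(f,(5,5),0)[235:305,85:160]; cv2.imwrite('pics/cc.png',g)
ci=cv2.HoughCircles(cv2.cvtColor(g,cv2.COLOR_BGR2GRAY),cv2.HOUGH_GRADIENT,1,50,param1=60,param2=12,minRadius=12,maxRadius=26)
print(ci); 
if ci is not None: print('cap',pt(d,ci[0,:1,:2]+[85,235],.008)*1000)
# spudger from w6
e=dict(np.load('w6.npz')); v=cv2.cvtColor(e['frame'],cv2.COLOR_BGR2HSV)[...,2]
for o in blobs(e,roi(e,v<60,380,30,440,290),.006,1,1): print('spudger',*o)
```

```text
[ 6.07005060e+02 -9.03391742e+01 -4.60242677e-04] -0.02636996292236151 [-0.2 -0.5  0.1  0.7  0.8  0.1  0.2  0.2 -0.8 -0.2 -0.1 -0.3]
pack 576.9843522647474 -135.32536213615396
tool 641.0050564061181 -90.35482243244263
cap 577.0308367734452 -34.32537283323148
[[[31.5 34.5 16.5]]]
cap [[ 441.93955669 -152.14475258    8.        ]]
spudger [409. 161.] [ 454.8 -352.1] [ 456.2 -352.2] [10.0, 140.7] 173.1
```

>>> play_rows --series '[[[0,-0.001,-0.02,0,0,0,0.25],[0,0,-0.035,0,0,0,0.25],[0,0,-0.025,0,0,0,0.25],[0,0,-0.014,0,0,0,0.25],[0,0,0,0,0,0,0.25],[0,0,0,0,0,0,0.25]]]'

```text
time: 19.75
tool_pos: [0.5779, -0.1342, 0.0176]
tool_rot: [0.0, 0.708, 0.706, 0.0]
contact_force: [0.5, -0.5, -0.4]
gripper_width: 0.372
grasp_force: 59.9
```

>>> play_rows --series '[[[-0.001,0,-0.005,0,0,0,0.25],[0,0,-0.0045,0,0,0,0.25],[0,0,0,0,0,0,0.25],[0,0,0,0,0,0,0.25]]]'

```text
time: 20.15
tool_pos: [0.5768, -0.1338, 0.0077]
tool_rot: [0.0, 0.708, 0.706, 0.0]
contact_force: [0.3, -0.5, -1.5]
gripper_width: 0.372
grasp_force: 60.0
```

>>> play_rows --series '[[[0,0,-0.0005,0,0,0,0.25],[0,0,0,0,0,0,0.44],[0,0,0,0,0,0,0.44],[0,0,0,0,0,0,0.44],[0,0,0.01,0,0,0,0.44],[0,0,0.02,0,0,0,0.44],[0,0,0.03,0,0,0,0.44],[0,0,0.03,0,0,0,0.44],[0,0,0,0,0,0,0.44]]]'

```text
time: 21.05
tool_pos: [0.5803, -0.135, 0.1033]
tool_rot: [0.005, 0.708, 0.706, 0.002]
contact_force: [1.0, 0.2, 0.6]
gripper_width: 0.436
grasp_force: 0.0
```

Run:
```python
from m import *
s,y=yawst(); print(s['tool_pos'],y,s['time'],s['gripper_width'])
d=grab('wrist','w9.png')
```

```text
[ 0.58025001 -0.13501602  0.10330097] 89.9 21.05 0.4362777336592431
```

View pics/w9.png

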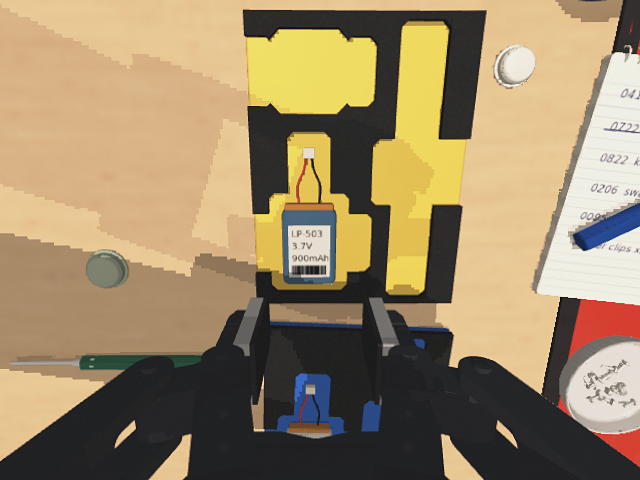

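The blue pack is seated, with its body at (308,243) and its plug in the slot at (308,153). Next is the spudger.

>>> play_rows --series '[[[-0.0103,-0.0181,0,0,0,-8.06,0.44],[-0.0103,-0.0181,0,0,0,-8.06,0.44],[-0.0103,-0.0181,0,0,0,-8.06,0.44],[-0.0103,-0.0181,0,0,0,-8.06,0.4],[-0.0103,-0.0181,0,0,0,-8.06,0.35],[-0.0103,-0.0181,0,0,0,-8.06,0.35],[-0.0103,-0.0181,0,0,0,-8.06,0.35],[-0.0103,-0.0181,0,0,0,-8.06,0.35],[-0.0103,-0.0181,0,0,0,-8.06,0.35],[-0.0103,-0.0181,0,0,0,-8.06,0.35]]]'

```text
time: 22.1
tool_pos: [0.4724, -0.3148, 0.0955]
tool_rot: [-0.001, 0.997, 0.078, -0.001]
contact_force: [-0.2, -0.8, 0.6]
gripper_width: 0.356
grasp_force: 0.0
```

>>> play_rows --series '[[[-0.0103,-0.0181,0,0,0,-8.06,0.35],[-0.0103,-0.0181,0,0,0,-8.06,0.35],[0,0,-0.02,0,0,0,0.35],[0,0,-0.03,0,0,0,0.35],[0,0,-0.02,0,0,0,0.35],[0,0,0,0,0,0,0.35],[0,0,0,0,0,0,0.35]]]'

```text
time: 22.8
tool_pos: [0.4525, -0.3504, 0.0261]
tool_rot: [-0.001, 0.998, -0.06, -0.001]
contact_force: [0.4, 0.4, 1.2]
gripper_width: 0.352
grasp_force: 0.0
```

Run:
```python
from m import *
s,y=yawst(); print(s['tool_pos'],y,s['time'],s['gripper_width'])
```

```text
[ 0.45245902 -0.35037075  0.02605826] -6.83 22.8 0.35207578758000996
```

>>> play_rows --series '[[[0.003,-0.0015,-0.012,0,0,0,0.35],[0,0,-0.01,0,0,0,0.35],[0,0,0,0,0,0,0.35],[0,0,0,0,0,0,0.35]]]'

```text
time: 23.2
tool_pos: [0.4559, -0.3522, 0.0045]
tool_rot: [-0.0, 0.998, -0.06, -0.0]
contact_force: [0.2, 0.2, 0.1]
gripper_width: 0.35
grasp_force: 0.0
```

>>> play_rows --series '[[[0,0,-0.002,0,0,0,0.35],[0,0,0,0,0,0,0.2],[0,0,0,0,0,0,0.05],[0,0,0,0,0,0,0.0],[0,0,0,0,0,0,0.0],[0,0,0,0,0,0,0.0]]]'

```text
time: 23.8
tool_pos: [0.4562, -0.3527, 0.0032]
tool_rot: [0.0, 0.998, -0.06, 0.0]
contact_force: [-0.9, 0.1, 2.0]
gripper_width: 0.087
grasp_force: 59.6
```

>>> play_rows --series '[[[0,0,0.03,0,0,0,0.0],[0,0,0.04,0,0,0,0.0],[0.0154,0.0218,0.02,0,0,8.07,0.0],[0.0154,0.0218,0,0,0,8.07,0.0],[0.0154,0.0218,0,0,0,8.07,0.0],[0.0154,0.0218,0,0,0,8.07,0.0],[0.0154,0.0218,0,0,0,8.07,0.0],[0.0154,0.0218,0,0,0,8.07,0.0],[0.0154,0.0218,0,0,0,8.07,0.0],[0.0154,0.0218,0,0,0,8.07,0.0]]]'

```text
time: 24.8
tool_pos: [0.5795, -0.1769, 0.0924]
tool_rot: [-0.0, 0.874, 0.485, -0.0]
contact_force: [0.3, -0.4, -0.1]
gripper_width: 0.086
grasp_force: 59.3
```

>>> play_rows --series '[[[0.0154,0.0218,0,0,0,8.07,0.0],[0.0154,0.0218,0,0,0,8.07,0.0],[0.0154,0.0218,0,0,0,8.07,0.0],[0.0154,0.0218,0,0,0,8.07,0.0],[0,0,-0.02,0,0,0,0],[0,0,-0.03,0,0,0,0],[0,0,-0.02,0,0,0,0],[0,0,0,0,0,0,0],[0,0,0,0,0,0,0]]]'

```text
time: 25.7
tool_pos: [0.6405, -0.0908, 0.0225]
tool_rot: [-0.0, 0.707, 0.707, -0.0]
contact_force: [0.9, -0.5, 0.5]
gripper_width: 0.088
grasp_force: 59.3
```

Run:
```python
from m import *
s,y=yawst(); print(s['tool_pos'],y,s['time'],s['gripper_width'])
```

```text
[ 0.6404856  -0.09077201  0.02252942] 90.01 25.7 0.08798511026132795
```

>>> play_rows --series '[[[0,0,-0.008,0,0,0,0],[0,0,-0.005,0,0,0,0],[0,0,0,0,0,0,0],[0,0,0,0,0,0,0],[0,0,0,0,0,0,0.16],[0,0,0,0,0,0,0.16],[0,0,0,0,0,0,0.16],[0,0,0.01,0,0,0,0.16],[0,0,0.02,0,0,0,0.16],[0,0,0.03,0,0,0,0.2]]]'

```text
time: 26.7
tool_pos: [0.6393, -0.0905, 0.069]
tool_rot: [-0.002, 0.707, 0.707, -0.001]
contact_force: [0.7, -0.3, -0.2]
gripper_width: 0.2
grasp_force: 0.0
```

>>> play_rows --series '[[[-0.0394,-0.0123,0.025,0,0,0,0.4],[-0.0394,-0.0123,0.01,0,0,0,0.4],[-0.0394,-0.0123,0,0,0,0,0.4],[-0.0394,-0.0123,0,0,0,0,0.4],[-0.0394,-0.0123,0,0,0,0,0.4],[0,0,0,0,0,0,0.4],[0,0,0,0,0,0,0.4]]]'

```text
time: 27.4
tool_pos: [0.4437, -0.1527, 0.1057]
tool_rot: [0.001, 0.708, 0.707, 0.0]
contact_force: [0.6, -0.8, -0.7]
gripper_width: 0.398
grasp_force: 0.0
```

Run:
```python
from m import *
s,y=yawst(); print(s['tool_pos'],y,s['time'],s['gripper_width'])
d=grab('wrist','w10.png'); f=d['frame']
g=cv2.GaussianBlur(cv2.cvtColor(f,cv2.COLOR_BGR2GRAY),(5,5),0)[170:300,250:390]
ci=cv2.HoughCircles(g,cv2.HOUGH_GRADIENT,1,50,param1=60,param2=12,minRadius=14,maxRadius=40)
print(ci); print(pt(d,ci[0,:1,:2]+[250,170],.006)*1000)
```

```text
[ 0.44373318 -0.1527238   0.10571033] 89.94 27.4 0.39781361643898305
[[[65.5 71.5 18.5]]]
[[ 443.33810354 -152.46936769    6.        ]]
```

View pics/w10.png

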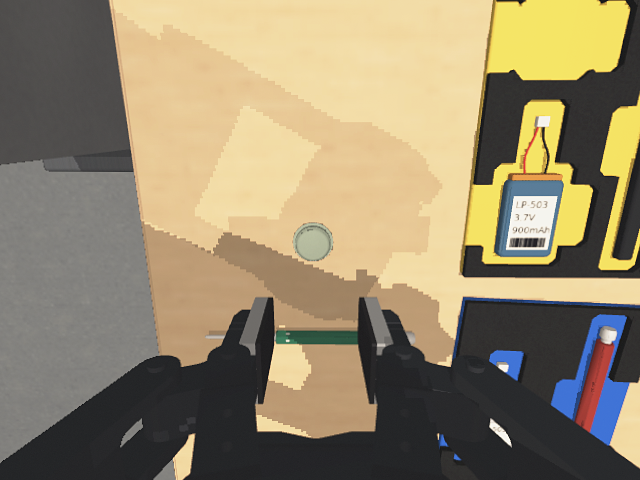

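The cap is at (313,242), which gives (443.3,-152.5) mm, directly below the TCP. The red driver is seated in the blue inlay at (597,375).

>>> play_rows --series '[[[-0.001,0,-0.03,0,0,0,0.4],[0,0,-0.035,0,0,0,0.4],[0,0,-0.02,0,0,0,0.4],[0,0,-0.012,0,0,0,0.4],[0,0,0,0,0,0,0.4],[0,0,0,0,0,0,0.4]]]'

```text
time: 28.05
tool_pos: [0.444, -0.1526, 0.0087]
tool_rot: [0.001, 0.707, 0.707, 0.0]
contact_force: [0.9, -0.1, -0.1]
gripper_width: 0.398
grasp_force: 0.0
```

>>> play_rows --series '[[[-0.0005,0,-0.0065,0,0,0,0.4],[0,0,0,0,0,0,0.4],[0,0,0,0,0,0,0.3],[0,0,0,0,0,0,0.2],[0,0,0,0,0,0,0.15],[0,0,0,0,0,0,0.15],[0,0,0,0,0,0,0.15]]]'

```text
time: 28.75
tool_pos: [0.4427, -0.1526, 0.0021]
tool_rot: [0.0, 0.707, 0.707, 0.0]
contact_force: [-1.8, 0.7, 5.4]
gripper_width: 0.226
grasp_force: 58.7
```

>>> play_rows --series '[[[0,0,0.03,0,0,0,0.15],[0,0,0.04,0,0,0,0.15],[0.0269,0.0237,0,0,0,0,0.15],[0.0269,0.0237,0,0,0,0,0.15],[0.0269,0.0237,0,0,0,0,0.15],[0.0269,0.0237,0,0,0,0,0.15],[0.0269,0.0237,0,0,0,0,0.15],[0,0,-0.02,0,0,0,0.15],[0,0,-0.02,0,0,0,0.15],[0,0,0,0,0,0,0.15]]]'

```text
time: 29.75
tool_pos: [0.5742, -0.0331, 0.0278]
tool_rot: [-0.003, 0.707, 0.707, -0.002]
contact_force: [0.0, 0.0, -0.8]
gripper_width: 0.216
grasp_force: 58.8
```

>>> play_rows --series '[[[0,0,0,0,0,0,0.15]]]'

```text
time: 29.85
tool_pos: [0.5763, -0.0338, 0.0309]
tool_rot: [-0.0, 0.707, 0.707, -0.0]
contact_force: [-0.5, 0.5, 0.6]
gripper_width: 0.217
grasp_force: 58.8
```

>>> play_rows --series '[[[0,0,-0.01,0,0,0,0.15],[0,0,-0.008,0,0,0,0.15],[0,0,-0.004,0,0,0,0.15],[0,0,0,0,0,0,0.15],[0,0,0,0,0,0,0.15]]]'

```text
time: 30.35
tool_pos: [0.5768, -0.0339, 0.0093]
tool_rot: [-0.0, 0.707, 0.707, -0.0]
contact_force: [-1.0, -0.2, -0.2]
gripper_width: 0.222
grasp_force: 58.8
```

Release, then move back toward the robot for a check view.

>>> play_rows --series '[[[0,0,-0.001,0,0,0,0.15],[0,0,0,0,0,0,0.15],[0,0,0,0,0,0,0.35],[0,0,0,0,0,0,0.35],[0,0,0,0,0,0,0.35],[0,0,0.01,0,0,0,0.35],[0,0,0.03,0,0,0,0.35],[0,0,0.05,0,0,0,0.35],[0,0,0.05,0,0,0,0.35],[-0.02,-0.03,0.04,0,0,0,0.35]]]'

```text
time: 31.35
tool_pos: [0.5602, -0.0604, 0.1905]
tool_rot: [0.002, 0.706, 0.709, 0.002]
contact_force: [-0.6, -1.6, -0.2]
gripper_width: 0.347
grasp_force: 0.0
```

>>> play_rows --series '[[[-0.02,-0.045,0.0,0,0,0,0.35],[-0.02,-0.045,0,0,0,0,0.35],[-0.02,-0.045,0,0,0,0,0.35],[-0.02,-0.045,0,0,0,0,0.35],[-0.02,-0.045,0,0,0,0,0.35],[-0.02,-0.045,0,0,0,0,0.35],[-0.02,-0.045,0,0,0,0,0.35],[0,-0.045,0,0,0,0,0.35],[0,0,0,0,0,0,0.35],[0,0,0,0,0,0,0.35]]]'

```text
time: 32.35
tool_pos: [0.4179, -0.4223, 0.1858]
tool_rot: [-0.0, 0.708, 0.707, 0.0]
contact_force: [-0.5, 0.4, -0.4]
gripper_width: 0.349
grasp_force: 0.0
```

Run:
```python
from m import *
d=grab('top'); s=grab('scene')
a=cv2.resize(d['frame'][185:400,200:460],None,fx=1.5,fy=1.5,interpolation=cv2.INTER_CUBIC)
b=cv2.resize(s['frame'][130:400,205:485],None,fx=1.4,fy=1.4,interpolation=cv2.INTER_CUBIC)
h=max(a.shape[0],b.shape[0]); P=lambda i:cv2.copyMakeBorder(i,0,h-i.shape[0],0,0,cv2.BORDER_CONSTANT)
o=np.hstack([P(a),P(b)]); print(o.shape); cv2.imwrite('pics/fin.png',o)
```

```text
(378, 782, 3)
```

View pics/fin.png

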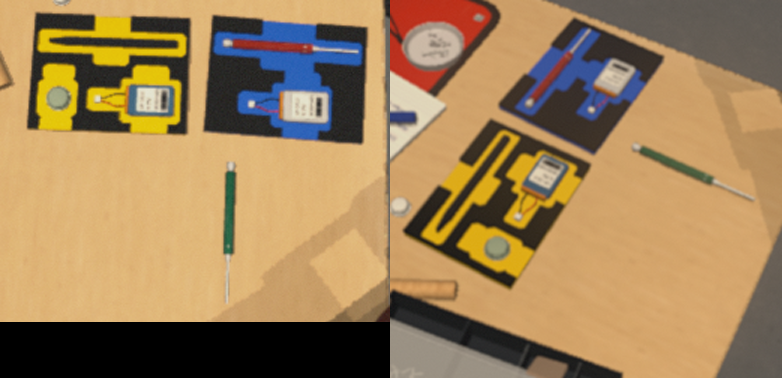

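Both views show all five parts seated: cap (58,98), blue pack (150,100), spudger (112,42), grey pack (303,105) and red driver (285,46). The green driver and white cap have not moved.

```bash
python3 -c "
from plant import manip
print(manip.job_done())"
```

```text
the job is handed in; nothing more can be done
None
```

Both kits are made up and the job is handed in at about 32 s: all five parts look seated in their cut-outs, pack leads in their slots and cap dome up, with the green driver and white cap left where they lay.

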